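Index the cell changer and hold the spectrophotometer lid open

ROBOT

A 6-joint arm with a two-finger parallel gripper is mounted at the origin on the work surface. World frame = base frame: x ahead of the robot, y to its left, z up, the work surface at z = 0. Lengths are in m, angles in rad, forces in N, time in s.
With the tool pointing down it reaches from about 0.375 to 0.9 m from the base axis. Payload 3.1 kg.
Tool frame: the origin (TCP) lies on the centre line of the jaws, within the pads' length; the fingertips stand 11 mm ahead of it and the grasp point (between the pads) lies 8 mm behind it; x points along the fingers, y is the direction in which the jaws open and shut, and the axes are right-handed (so a half turn about x gives the same grasp; the last joint's range is limited). The gripper opens to 87 mm and grips with 3 to 60 N. Pads are 19 mm wide; open, the fingers measure 117 mm over their backs; the gripper's body (75 mm by 190 mm) begins 51 mm behind the grasp point.
Start: joints at [1.085, 0.527, 1.433, -0, 1.181, -0.178], TCP at [0.189, 0.596, 0.234] pointing down, gripper open.
Joint ranges: [-3.08, 3.08], [-0.75, 2.2], [0.22, 2.44], [-1.43, 4.57], [0, 2.65], [-2.85, 2.85]. Speed limits (rad/s): [2.79, 2.79, 3.14, 3.14, 3.14, 3.14].

INTERFACE

Orientations are given as a unit quaternion [x, y, z, w].
In Python, from rig import robot, camera, camera_info gives the robot as it stands.
- The arm moves only by the shell command python3 -m inch 'ROWS' [FORCE]. ROWS is JSON, a list that holds one entry, the list of rows, each a list of 5 numbers: the shift along the tool's x, y, z in cm, then the turn about the tool's x in rad, then the opening, from 0 (shut) to 1 (fully open). A call has 1 to 8 rows; each row shifts and turns the pose as measured when the row begins, along the tool's axes as they then stand; what a row does not reach is not made up. A row lasts 1/12 s, in which the tool goes at most 41.7 mm and 7.16 degrees, less where a joint would pass 70% of its speed; a pose out of reach is approached as far as the arm can. A call with a gripper value outside its range is refused whole. The fingers move at their own pace and stop on an object; FORCE is the grip in N (left out, the last holds). Time passes only in rows, so rows that do not move let the fingers close. It gives the time, the measured TCP pose, the force and the opening at its end, in the units of the state.
- robot.get_obs(): the state, without advancing time (a new reading comes with each control period).
- camera(name): name is "scene" or "top" or "wrist"; returns the picture (420x560x3 uint8, red, green, blue); there is no depth.
- camera_info(name): a dict with "camera_matrix" (3x3 intrinsics, pixels), "rvec" (rotation vector, rad) and "tvec" (3), from world to camera coordinates, as OpenCV has them. Camera axes: x right, y down, z forward; pixel columns grow to the right and rows downward; lengths in m; the calibration is good to about 2 mm. A picture is of the moment at which its call begins: read the wrist's pose just before it. camera_info takes no time and is no camera call; for the wrist camera it gives the pose at the moment of the call.
- robot.hand_in(): hands the job in, once; it reports no verdict.
The state is a dict: "time": time; "q": joint angles; "joint_velocities": joint speeds; "joint_torque": joint torques, N m; "position": TCP position; "tool_rot": TCP orientation; "ft_force": force on the tool from outside, world axes, zero at the start; "moment": the same for the moment, N m; "grip_width": finger opening in m.
Only numpy, scipy, OpenCV 4.12 (cv2) and the standard library are available. Lean on these libraries where they do the work, as an engineer would, in place of code of your own. Each camera call takes 0.05 s, during which the arm holds its last target. There are 200 camera calls.

TASK

The next cell of the spectrophotometer's six-cell changer is to be swapped: with the compartment lid still shut, turn the changer's pointer knob one click (60 degrees) clockwise as seen from above and let go of it, seated on its new mark. Then lift the lid by its bar handle and hold it open at 60 degrees, never as far as its worn back stop, so that a colleague can reach in with both hands; its stay is missing and it would fall shut. Finish while still holding the lid steady there, do not let go, and leave the things standing round and on the instrument where they are.

Things in the scene. Friction and masses are not known exactly. Their poses are not given: they have to be found in the camera images.
- spectro: The spectrophotometer, a white bench instrument 340 mm deep (its x), 420 mm wide (its y), fixed. Origin: centre of its underside, on the bench. Its front, with sloping keypad, faces its own -x. Flat deck 150 mm above the bench from x = -90 to 80 mm; the monochromator housing behind that (x = 80 to 170 mm) is 180 mm high. On the deck: the compartment lid on its -y side and the changer knob on its +y side.
- knob (a joint): Angle of the changer knob in rad, about a vertical axis; 0 at the start (seated in a click position), grows clockwise seen from above. Six click positions a turn, every 1.047 rad (60 degrees); turning it out of one takes up to about 0.06 N m, and when let go it pulls itself into the nearest one. It turns the six-cell turret under the lid one to one.
- knob_grip (a point): Grip point of the black changer knob, on its axis at spectro (-20, 115, 182) mm. A round skirt 50 mm across, its top 157 mm above the bench, carries an upright bar grip 44 mm long, 14 mm thick, top at 191 mm. This frame turns with the knob: x along the bar (pointer line at its -x end, towards the instrument's front at the start), y across its thickness, z up. Six marks 60 degrees apart ring it.
- lid (a joint): Opening angle of the compartment lid in rad: 0 shut and level, 1.047 = 60 degrees, back stop at 1.3. It turns freely and falls shut by its own weight from every angle (lid 0.24 to 0.44 kg).
- lid_handle (a point): Middle of the lid's bar handle: a straight, dark steel round bar 10 mm thick, 110 mm long between its two end posts, parallel to the hinge (spectro's y), standing with its axis 35 mm above the lid's top face. With the lid shut it is at spectro frame (-60, -60, 201) mm. The point's frame turns with the lid: x from handle towards hinge, y along the bar, z out of the lid's top.
- lid_hinge (a point): Middle of the lid's hinge line, along the spectro's y at the lid's rear lower edge, at spectro (55, -60, 152) mm; fixed. The lid is a light grey plate 140 mm (hinge to front edge) x 160 x 14 mm. In the lid's own frame the handle bar's axis is 115 mm in front of the hinge line and 49 mm above it; opening carries the bar up and back, towards spectro +x.
- wash_bottle_mid (a point): Bystander: white wash bottle with a bent spout, 68 mm across, 195 mm high; point on its axis 75 mm up. Leave alone.
- beaker_mid (a point): Bystander: empty glass beaker 68 mm across, 90 mm high; point on its axis half-way up. Leave alone.
- cell_rack_mid (a point): Bystander: grey rack 60 x 130 mm with glass cells, 57 mm high; point on its middle 20 mm up. Leave alone.
- cell_case_mid (a point): Bystander: grey storage case 60 x 120 x 36 mm lying on the monochromator housing; its centre. Leave alone.

How it is judged:
On the way, in this order (a step that is already met when the one before it is completed fails the run):
1. with the lid shut the knob is one click on and let go (value of joint knob between 0.93 and 1.16 rad and value of joint lid below 0.06 rad and contact force between the fingers and knob below 0.1 N), for 0.2 s.
2. the lid is lifted to 60 degrees (value of joint lid between 0.92 and 1.175 rad), for 0.2 s.
At the end, for the whole second after the job is handed in: The lid stands still at 60 degrees (within about 7 degrees), carried by the fingers that touch it; the knob is seated one click (60 degrees, within 6.5) clockwise of where it began; the bystanders are where they were (within 25 mm) (all of step 2 and velocity of joint lid between -0.08 and 0.08 rad/s and contact force between the fingers and lid above 0.3 N and value of joint knob between 0.93 and 1.16 rad and distance of each of wash_bottle_mid, beaker_mid, cell_rack_mid, cell_case_mid from where it was at the start of the episode below 0.025 m); the arm keeps its last pose, push and grip.
It fails at once if the knob is turned past the next click position towards the one after (value of joint knob above 1.7 rad).
It fails at once if the lid is opened as far as its worn back stop (value of joint lid above 1.27 rad).
It fails at once if a bystander is disturbed (distance of any of wash_bottle_mid, beaker_mid, cell_rack_mid, cell_case_mid from where it was at the start of the episode above 0.025 m).
It also fails if it takes over 53 s, if anything falls off the work surface, if the arm or the gripper's body presses on something with over 40 N, if the wrist force passes 120 N, or if a joint passes its speed limit or range.

## Working session

There is one attempt and no reset: what is moved stays moved. The work goes in short steps, Python scripts to look and compute and a shell command to move; the robot and the scene stay as the last step left them, time stands still between calls to the robot, and variables do not carry over. Pictures are saved under pics/ and viewed, about 8 in all and at most 12, crops included, and the job is handed in when it is done.

```bash
mkdir -p pics; ls
python3 - <<'E'
from rig import robot,camera,camera_info
import cv2
o=robot.get_obs();print({k:o[k] for k in('time','position','tool_rot','ft_force','grip_width')})
for n in('scene','top'):
    cv2.imwrite(f'pics/{n}0.png',cv2.resize(camera(n)[:,:,::-1],(800,600),interpolation=cv2.INTER_CUBIC))
    i=camera_info(n);print(n,i)
E
```

```text
pics
{'time': 0.0, 'position': array([0.18900362, 0.5950106 , 0.23257086]), 'tool_rot': array([ 0.10766765,  0.69898664, -0.10909254,  0.6985157 ]), 'ft_force': array([-0.10895391,  0.00878923, -0.744417  ]), 'grip_width': 0.08664840042682236}
scene {'camera_matrix': array([[516.79529959,   0.        , 272.46616032],
       [  0.        , 516.79529959, 207.55951798],
       [  0.        ,   0.        ,   1.        ]]), 'rvec': array([ 2.36642596,  1.14450349, -0.3293403 ]), 'tvec': array([-0.33530738, -0.26852357,  1.43682033])}
top {'camera_matrix': array([[415.11952984,   0.        , 277.83042028],
       [  0.        , 415.11952984, 207.42629774],
       [  0.        ,   0.        ,   1.        ]]), 'rvec': array([ 2.09751238, -2.14820911,  0.22701855]), 'tvec': array([0.01300171, 0.57256093, 1.08670634])}
```

View pics/top0.png

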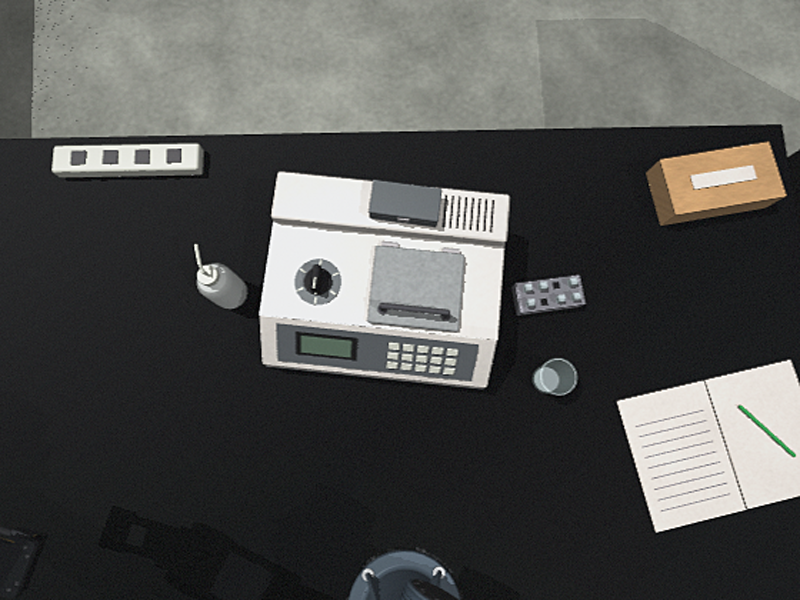

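View pics/scene0.png

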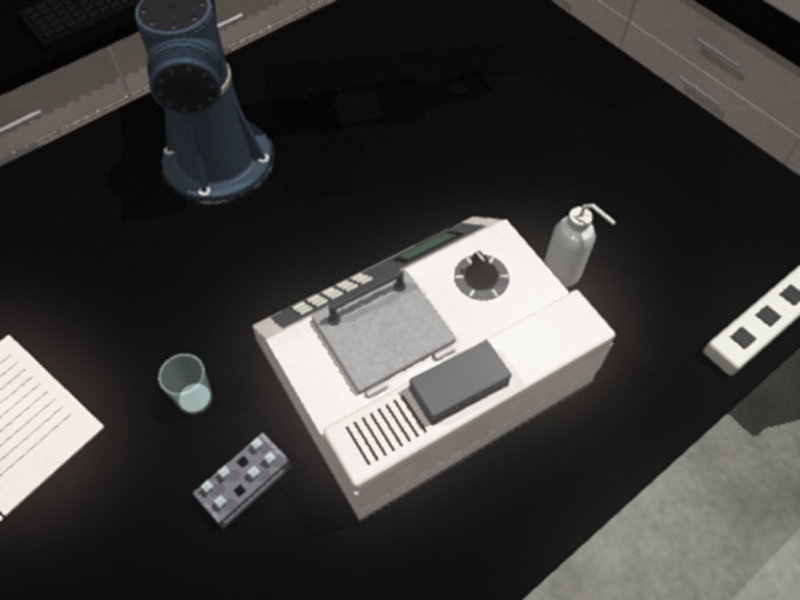

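The top view shows the instrument with its knob at about (318,278), the handle at about (415,313), and the housing corners at (278,172) and (510,195). The scene view shows the knob at (482,262) and the housing rear corners at (357,492) and (614,334). I'll fit the pose from both views.

```bash
cat > h.py <<'E'
import numpy as np,cv2
from rig import robot,camera,camera_info
from scipy.optimize import least_squares
from scipy.spatial.transform import Rotation as R
def proj(P,i): return cv2.projectPoints(np.asarray(P,float).reshape(-1,3),i['rvec'],i['tvec'],i['camera_matrix'],None)[0][:,0]
def world(P,p):
    P=np.asarray(P,float)/1000;c,s=np.cos(p[2]),np.sin(p[2])
    return np.c_[c*P[:,0]-s*P[:,1]+p[0],s*P[:,0]+c*P[:,1]+p[1],P[:,2]]
def state():
    o=robot.get_obs();M=R.from_quat(o['tool_rot']).as_matrix()
    return o,M
def delta(target,yaw_y):
    "cm shift in tool axes to target TCP; turn so tool y lies along world yaw (mod pi)"
    o,M=state();d=M.T@(np.asarray(target)-o['position'])*100
    a=np.arctan2(M[1,1],M[0,1]); t=-(yaw_y-a); t=(t+np.pi/2)%np.pi-np.pi/2
    print('t',o['time'],'pos',o['position'].round(4),'toolx',M[:,0].round(3),'toolyaw',a.round(3),'q',o['q'].round(3),'F',o['ft_force'].round(2),'w',round(o['grip_width'],4))
    print('shift cm',d.round(2),'turn',round(t,3))
E
python3 - <<'E'
from h import *
T=[((170,210,180),278,172),((170,-210,180),510,195),((-20,115,191),318,274),((-60,-60,206),415,312),((-90,210,150),262,318)]
S=[((170,-210,180),357,492),((170,210,180),614,334),((80,210,180),572,293),((80,-210,180),328,433),((-90,210,150),507,222),((-20,115,191),480,256),((-60,-60,206),367,294)]
iT,iS=camera_info('top'),camera_info('scene')
def f(p): return np.r_[*[(proj(world([a[0] for a in L],p),i)/.7-np.array([a[1:] for a in L])).ravel() for L,i in((T,iT),(S,iS))]]
r=least_squares(f,[.6,0,0],loss='soft_l1',f_scale=3);p=r.x;print(p);print(f(p).reshape(-1,2).round(1))
np.save('p.npy',p)
W=world([(-20,115,182),(-60,-60,201),(40,-60,276),(55,-60,152)],p);print(W.round(4))
delta(W[0]+[0,0,.1],p[2]+np.pi/2)
E
```

```text
[ 0.59306822  0.02030895 -0.1114193 ]
[[-0.9 -3. ]
 [ 1.  -5.9]
 [-0.8  1. ]
 [ 2.8 -6.8]
 [-0.5 -3.6]
 [-0.9 -1.1]
 [ 2.2 -1.6]
 [ 2.7 -6.9]
 [-7.5 -0.7]
 [-5.1 -2.7]
 [ 1.4  6.2]
 [-3.  -2.9]]
[[ 0.586   0.1368  0.182 ]
 [ 0.5268 -0.0326  0.201 ]
 [ 0.6261 -0.0438  0.276 ]
 [ 0.6411 -0.0454  0.152 ]]
t 0.1 pos [0.189  0.5951 0.2327] toolx [-0.001 -0.002 -1.   ] toolyaw 1.263 q [ 1.085  0.528  1.434 -0.     1.181 -0.178] F [ 0.19 -0.09  0.17] w 0.087
shift cm [ -4.89 -31.65  51.71] turn -0.196
```

```bash
python3 -m inch '[[[-3,0,0,0,1],[-2,-1,2,0,1],[0,-2.1,3.4,0,1],[0,-2.1,3.4,0,1],[0,-2.1,3.4,0,1],[0,-2.1,3.4,0,1],[0,-2.1,3.4,0,1],[0,-2.1,3.4,0,1]]]' && python3 -m inch '[[[0,-2.1,3.4,0,1],[0,-2.1,3.4,0,1],[0,-2.1,3.4,0,1],[0,-2.1,3.4,0,1],[0,-2.1,3.4,0,1],[0,-2.1,3.4,0,1],[0,-2.1,3.4,0,1],[0,-2.1,3.4,0,1]]]'; python3 -m inch '[[[0,0,0,-0.1,1],[0,0,0,-0.1,1],[0,0,0,0,1],[0,0,0,0,1]]]'
python3 - <<'E'
from h import *
p=np.load('p.npy');W=world([(-20,115,182)],p)
delta(W[0]+[0,0,.1],p[2]+np.pi/2)
E
```

```text
time: 0.77
position: [0.3612, 0.3958, 0.2806]
tool_rot: [0.101, 0.701, -0.105, 0.698]
ft_force: [0.8, 1.0, 1.1]
grip_width: 0.0873
time: 1.43
position: [0.5782, 0.1427, 0.2777]
tool_rot: [0.101, 0.703, -0.105, 0.696]
ft_force: [-0.1, 0.7, -0.5]
grip_width: 0.0866
time: 1.77
position: [0.585, 0.1324, 0.275]
tool_rot: [0.032, 0.71, -0.038, 0.702]
ft_force: [0.2, 1.5, -0.7]
grip_width: 0.0868
t 1.7667 pos [0.585  0.1324 0.275 ] toolx [-0.011 -0.008 -1.   ] toolyaw 1.471 q [ 0.04   0.455  1.44  -0.008  1.258 -1.429] F [ 0.23  1.5  -0.72] w 0.0868
shift cm [-0.71  0.45  0.04] turn 0.012
```

Run:
```python
from h import *
i=camera_info('wrist');im=camera('wrist')[:,:,::-1]
cv2.imwrite('pics/w1.png',cv2.resize(im,(800,600),interpolation=cv2.INTER_CUBIC))
p=np.load('p.npy');np.savez('w1.npz',**i)
print(proj(world([(-20,115,191),(-42,115,191),(2,115,191),(-20,115,157),(-60,-60,206)],p),i)/.7)
```

```text
[[400.97865467 320.0092504 ]
 [401.74213364 280.22962631]
 [400.25352308 357.79085618]
 [400.52918609 301.63332061]
 [ 40.08992034 246.31867658]]
```

View pics/w1.png

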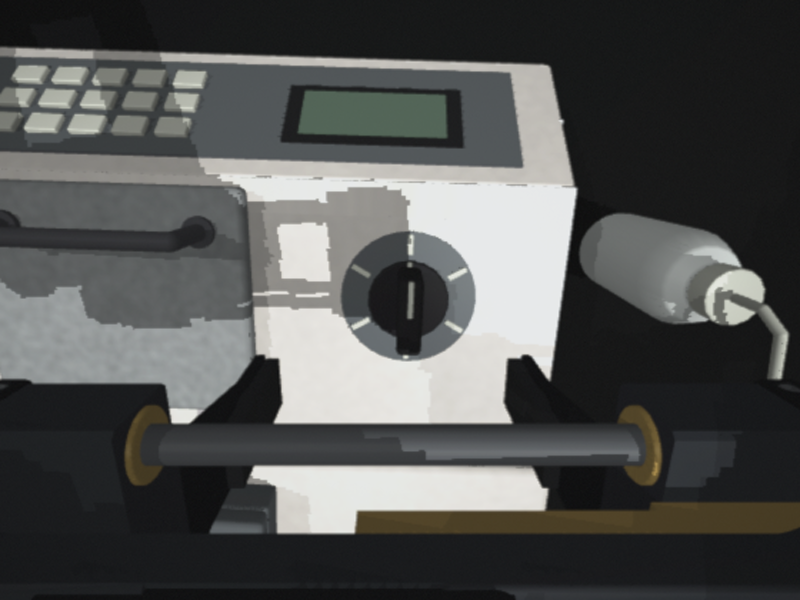

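Wrist view: the knob bar runs upright from (410,265) to (409,354), the ring centre is at (409,296), and the deck corner is at (576,187). The knob is about 4 mm further left and 2 mm further front than I estimated, so I'll refit on the wrist view.

Run:
```python
from h import *
i=dict(np.load('w1.npz'));p0=np.load('p.npy')
L=[((2,115,191),409,354),((-20,115,151),409,296),((-90,210,150),576,187),((-60,-60,201),40,238)]
def f(p):
    a=(proj(world([a[0] for a in L],p),i)/.7-np.array([a[1:] for a in L])); a[3,0]=0; return a.ravel()
p=least_squares(f,p0).x;print(p,f(p).reshape(-1,2).round(1))
np.save('p.npy',p);W=world([(-20,115,182),(-60,-60,201)],p);print(W)
delta(W[0]+[0,0,-.008],p[2]+np.pi/2)
```

```text
[ 0.59082823  0.02507645 -0.12555255] [[-0.6  2. ]
 [-0.8  1.2]
 [ 1.4 -2.1]
 [ 0.  -0.6]]
[[ 0.5853863   0.1416757   0.182     ]
 [ 0.52378713 -0.0269379   0.201     ]]
t 1.8167 pos [0.5849 0.1325 0.2749] toolx [-0.011 -0.008 -1.   ] toolyaw 1.472 q [ 0.041  0.455  1.441 -0.008  1.257 -1.429] F [ 0.19 -0.12  1.2 ] w 0.0869
shift cm [10.08  1.01  0.06] turn 0.027
```

```bash
python3 -m inch '[[[0,0.5,0,0.03,1],[0,0.5,0,0,1],[2,0,0,0,1],[2,0,0,0,1],[2,0,0,0,1],[2,0,0,0,1],[0,0,0,0,1],[0,0,0,0,1]]]'
python3 - <<'E'
from h import *
p=np.load('p.npy');W=world([(-20,115,182)],p)
delta(W[0]+[0,0,-.008],p[2]+np.pi/2)
i=camera_info('wrist');cv2.imwrite('pics/w2.png',cv2.resize(camera('wrist')[:,:,::-1],(800,600)))
E
```

```text
time: 2.48
position: [0.5829, 0.1497, 0.1946]
tool_rot: [0.043, 0.708, -0.048, 0.703]
ft_force: [1.0, -0.5, -0.1]
grip_width: 0.0873
t 2.4833 pos [0.5829 0.1497 0.1946] toolx [-0.007 -0.007 -1.   ] toolyaw 1.443 q [ 0.069  0.545  1.525 -0.007  1.079 -1.37 ] F [ 0.99 -0.51 -0.06] w 0.0873
shift cm [ 2.07 -0.74  0.36] turn -0.002
```

View pics/w2.png

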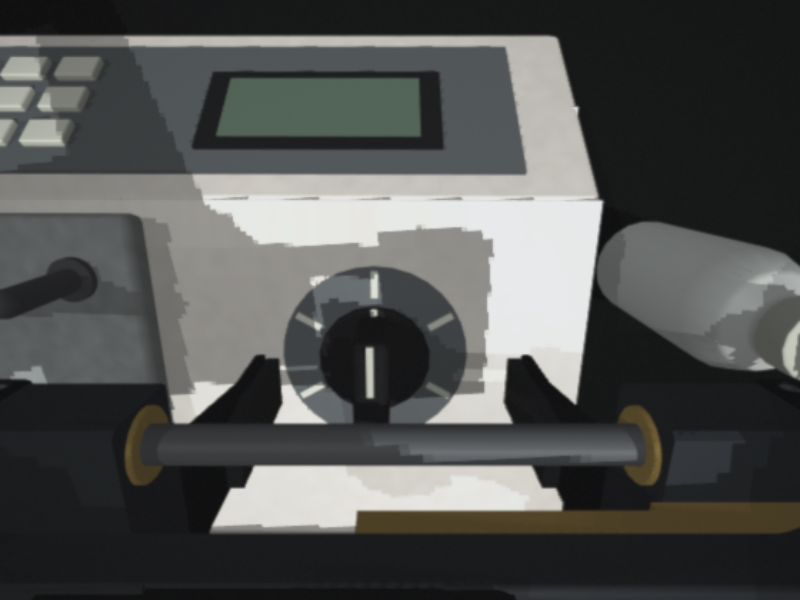

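Bar top at x≈372 against the jaw centre at x≈393: the jaws are about 7 mm too far left, which agrees with the computed shift.

```bash
python3 -m inch '[[[0,-0.6,0.3,0,1],[0,0,0,0,1],[0.7,0,0,0,1],[0.7,0,0,0,1],[0.4,0,0,0,1],[0,0,0,0,1],[0,0,0,0,1]]]'
python3 - <<'E'
from h import *
p=np.load('p.npy');W=world([(-20,115,182)],p)
delta(W[0]+[0,0,-.008],p[2]+np.pi/2)
E
```

```text
time: 3.12
position: [0.588, 0.1432, 0.1804]
tool_rot: [0.043, 0.705, -0.047, 0.707]
ft_force: [0.2, -0.1, 0.0]
grip_width: 0.0871
t 3.1167 pos [0.588  0.1432 0.1804] toolx [ 0.002 -0.006 -1.   ] toolyaw 1.443 q [ 0.058  0.564  1.536 -0.008  1.04  -1.382] F [ 0.22 -0.06  0.  ] w 0.0871
shift cm [ 0.64 -0.18 -0.24] turn -0.002
```

```bash
python3 -m inch '[[[0.5,-0.1,-0.2,0,1],[0.2,0,0,0,1],[0,0,0,0,1],[0,0,0,0,0.3],[0,0,0,0,0.3],[0,0,0,0,0.3],[0,0,0,0,0.3],[0,0,0,0,0.3]]]' 15
python3 - <<'E'
from h import *
p=np.load('p.npy');W=world([(-20,115,182)],p)
delta(W[0]+[0,0,-.008],p[2]+np.pi/2)
i=camera_info('wrist');cv2.imwrite('pics/w3.png',cv2.resize(camera('wrist')[:,:,::-1],(800,600)))
E
```

```text
time: 3.78
position: [0.5857, 0.1424, 0.1726]
tool_rot: [0.043, 0.705, -0.047, 0.706]
ft_force: [-0.3, 0.4, -0.7]
grip_width: 0.0618
t 3.7833 pos [0.5857 0.1424 0.1726] toolx [ 0.002 -0.006 -1.   ] toolyaw 1.443 q [ 0.056  0.571  1.549 -0.008  1.02  -1.383] F [-0.33  0.35 -0.75] w 0.0618
shift cm [-0.14 -0.07 -0.02] turn -0.002
```

View pics/w3.png

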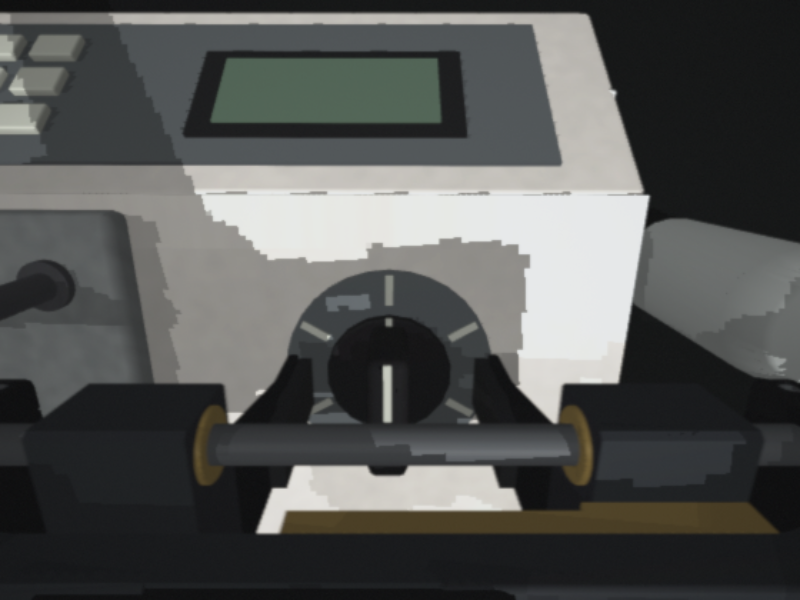

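The bar is at x≈388 between fingers centred on ≈393, and it is aligned. Closing.

```bash
python3 -m inch '[[[0,-0.05,0,0,0.1],[0,0,0,0,0.1],[0,0,0,0,0.1],[0,0,0,0,0.1],[0,0,0,0,0.1],[0,0,0,0,0.1],[0,0,0,0,0.1],[0,0,0,0,0.1]]]' 15;  python3 -m inch '[[[0,0,0,0,0],[0,0,0,0,0],[0,0,0,0,0],[0,0,0,0,0]]]' 15
python3 - <<'E'
from h import *
p=np.load('p.npy');W=world([(-20,115,182)],p)
delta(W[0]+[0,0,-.008],p[2]+np.pi/2)
E
```

```text
time: 4.5
position: [0.5857, 0.1407, 0.173]
tool_rot: [0.042, 0.705, -0.048, 0.707]
ft_force: [0.8, 1.8, -0.7]
grip_width: 0.0141
time: 4.83
position: [0.5857, 0.1407, 0.173]
tool_rot: [0.042, 0.705, -0.048, 0.707]
ft_force: [-0.0, -0.4, -0.5]
grip_width: 0.0138
t 4.8333 pos [0.5857 0.1407 0.173 ] toolx [ 0.002 -0.008 -1.   ] toolyaw 1.443 q [ 0.054  0.57   1.55  -0.009  1.02  -1.384] F [-0.04 -0.42 -0.51] w 0.0138
shift cm [-0.1   0.09 -0.04] turn -0.002
```

Gripped (14 mm). Turning clockwise means positive turns.

```bash
python3 -m inch '[[[0,0,0,0.1,0],[0,0,0,0.1,0],[0,0,0,0.1,0],[0,0,0,0.1,0],[0,0,0,0.1,0],[0,0,0,0,0],[0,0,0,0,0]]]' 15
python3 - <<'E'
from h import *
p=np.load('p.npy');W=world([(-20,115,182)],p)
delta(W[0]+[0,0,-.008],p[2]+np.pi/2-1.047)
E
```

```text
time: 5.42
position: [0.5857, 0.1408, 0.173]
tool_rot: [0.222, 0.669, -0.228, 0.672]
ft_force: [-0.4, -1.2, 0.8]
grip_width: 0.0137
t 5.4167 pos [0.5857 0.1408 0.173 ] toolx [ 0.002 -0.009 -1.   ] toolyaw 0.923 q [ 0.055  0.57   1.549 -0.01   1.02  -0.863] F [-0.39 -1.16  0.76] w 0.0137
shift cm [-0.1   0.05 -0.08] turn 0.525
```

```bash
python3 -m inch '[[[0,0,0,0.1,0],[0,0,0,0.1,0],[0,0,0,0.1,0],[0,0,0,0.1,0],[0,0,0,0.1,0],[0,0,0,0,0],[0,0,0,0,0]]]' 15
python3 - <<'E'
from h import *
p=np.load('p.npy');W=world([(-20,115,182)],p)
delta(W[0]+[0,0,-.008],p[2]+np.pi/2-1.047)
print(robot.get_obs()['moment'])
E
```

```text
time: 6.0
position: [0.5857, 0.1408, 0.173]
tool_rot: [0.383, 0.591, -0.387, 0.595]
ft_force: [0.4, -0.7, -0.5]
grip_width: 0.0138
t 6.0 pos [0.5857 0.1408 0.173 ] toolx [ 0.002 -0.009 -1.   ] toolyaw 0.419 q [ 0.055  0.57   1.549 -0.01   1.021 -0.359] F [ 0.39 -0.74 -0.55] w 0.0138
shift cm [-0.1  0.  -0.1] turn 0.021
[-0.10969136  0.09235818 -0.03291123]
```

Turned to within 0.02 rad. Opening wide, then rising.

```bash
python3 -m inch '[[[0,0,0,0.02,0],[0,0,0,0,0.6],[0,0,0,0,0.6],[0,0,0,0,0.6],[0,0,0,0,0.6],[0,0,0,0,0.6],[0,0,0,0,0.6],[0,0,0,0,0.6]]]' ; python3 -m inch '[[[0,0,0,0,0.6],[-2,0,0,0,0.7],[-2,0,0,0,0.7],[-2,0,0,0,0.7],[-2,0,0,0,0.7],[0,0,0,0,0.7],[0,0,0,0,0.7]]]'
python3 - <<'E'
from h import *
p=np.load('p.npy');W=world([(-60,-60,201)],p)
delta(W[0]+[0,0,.07],p[2])
i=camera_info('wrist');np.savez('w4.npz',**i);cv2.imwrite('pics/w4.png',cv2.resize(camera('wrist')[:,:,::-1],(800,600)))
E
```

```text
time: 6.67
position: [0.5858, 0.1419, 0.1729]
tool_rot: [0.387, 0.589, -0.39, 0.593]
ft_force: [0.0, -0.1, 0.2]
grip_width: 0.0494
time: 7.25
position: [0.5843, 0.1424, 0.2541]
tool_rot: [0.386, 0.59, -0.391, 0.592]
ft_force: [0.2, -0.1, -0.8]
grip_width: 0.0607
t 7.25 pos [0.5843 0.1424 0.2541] toolx [-0.003 -0.007 -1.   ] toolyaw 0.408 q [ 0.057  0.475  1.468 -0.008  1.202 -0.349] F [ 0.18 -0.12 -0.78] w 0.0607
shift cm [ -1.55 -12.29  13.15] turn 0.534
```

View pics/w4.png

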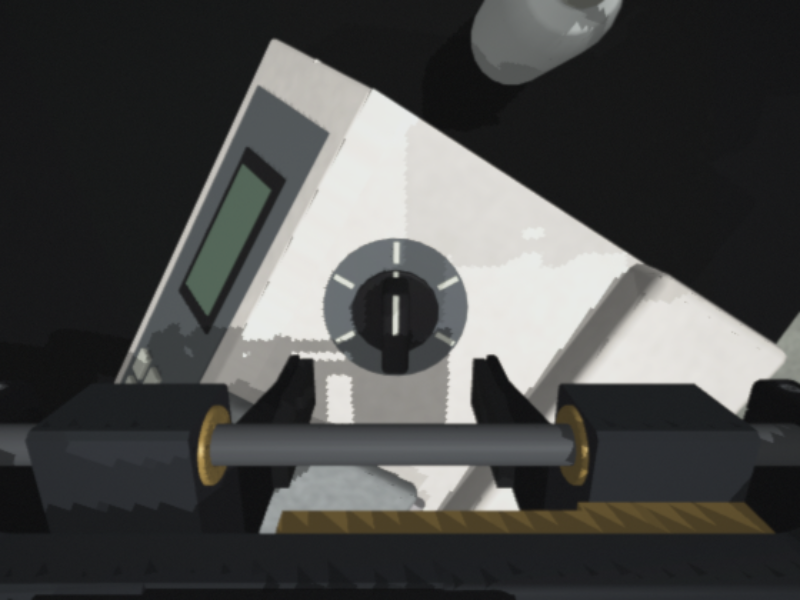

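Knob pointer is exactly on its next mark (pointer and mark both at x≈396). Going to the handle.

```bash
python3 -m inch '[[[-1.6,0,0,0,1],[0,-2.4,2.6,0,1],[0,-2.4,2.6,0,1],[0,-2.4,2.6,0,1],[0,-2.4,2.6,0,1],[0,-2.4,2.6,0,1],[0,0,0,0,1],[0,0,0,0,1]]]' ; python3 -m inch '[[[0,0,0,0.11,1],[0,0,0,0.11,1],[0,0,0,0.11,1],[0,0,0,0.1,1],[0,0,0,0.1,1],[0,0,0,0,1],[0,0,0,0,1]]]'
python3 - <<'E'
from h import *
p=np.load('p.npy');W=world([(-60,-60,201)],p)
delta(W[0]+[0,0,.07],p[2])
i=camera_info('wrist');np.savez('w5.npz',**i);cv2.imwrite('pics/w5.png',cv2.resize(camera('wrist')[:,:,::-1],(800,600)))
print(proj(world([(-60,-60,201),(-60,-5,201),(-60,-115,201)],p),i)/.7)
E
```

```text
time: 7.97
position: [0.5201, -0.0286, 0.2618]
tool_rot: [0.382, 0.596, -0.391, 0.588]
ft_force: [-0.5, 0.7, 0.9]
grip_width: 0.0867
time: 8.55
position: [0.5187, -0.0229, 0.2554]
tool_rot: [-0.526, -0.471, 0.54, -0.458]
ft_force: [-0.0, 0.3, -0.7]
grip_width: 0.0871
t 8.55 pos [ 0.5187 -0.0229  0.2554] toolx [-0.027  0.001 -1.   ] toolyaw -0.137 q [-0.256  0.369  1.651 -0.007  1.148 -0.117] F [-0.04  0.26 -0.71] w 0.0871
shift cm [-1.58  0.52  0.33] turn -0.011
[[406.16551722 346.75547007]
 [406.00200709 231.66215905]
 [406.30609937 445.70997533]]
```

View pics/w5.png

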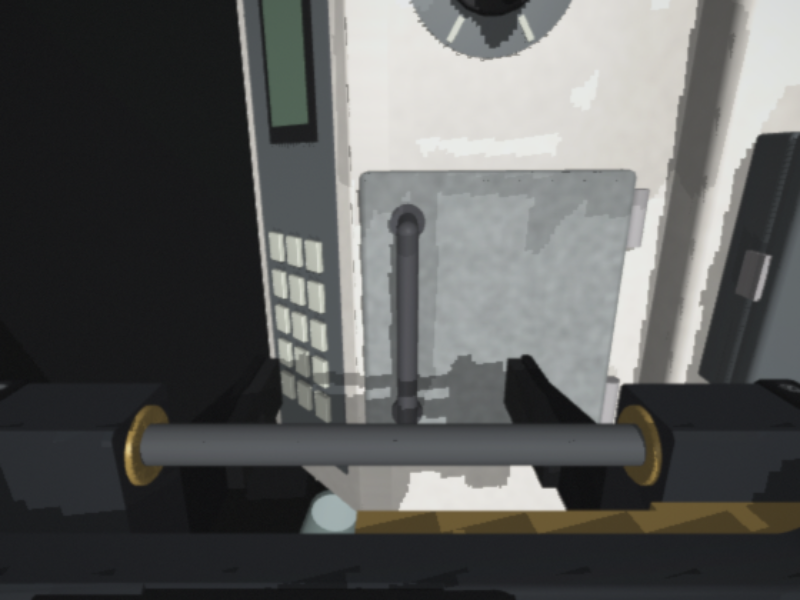

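The bar is at x≈407, as predicted (406), with its far post near (407,225). Descending to the grasp height.

```bash
python3 -m inch '[[[0,0.5,-0.2,0,1],[0,0,0,0,1],[1.5,0,0,0,1],[1.5,0,0,0,1],[1.5,0,0,0,1],[0,0,0,0,1],[0,0,0,0,1]]]'
python3 - <<'E'
from h import *
p=np.load('p.npy');W=world([(-60,-60,201)],p)
delta(W[0]+[0,0,-.008],p[2])
i=camera_info('wrist');np.savez('w5.npz',**i);cv2.imwrite('pics/w6.png',cv2.resize(camera('wrist')[:,:,::-1],(800,600)))
E
```

```text
time: 9.18
position: [0.5257, -0.02, 0.2093]
tool_rot: [-0.524, -0.473, 0.537, -0.462]
ft_force: [1.3, 0.6, 0.7]
grip_width: 0.0872
t 9.1833 pos [ 0.5257 -0.02    0.2093] toolx [-0.023  0.    -1.   ] toolyaw -0.126 q [-0.247  0.436  1.689 -0.006  1.039 -0.118] F [1.3  0.56 0.65] w 0.0872
shift cm [ 1.64 -0.07  0.71] turn -0.0
```

View pics/w6.png

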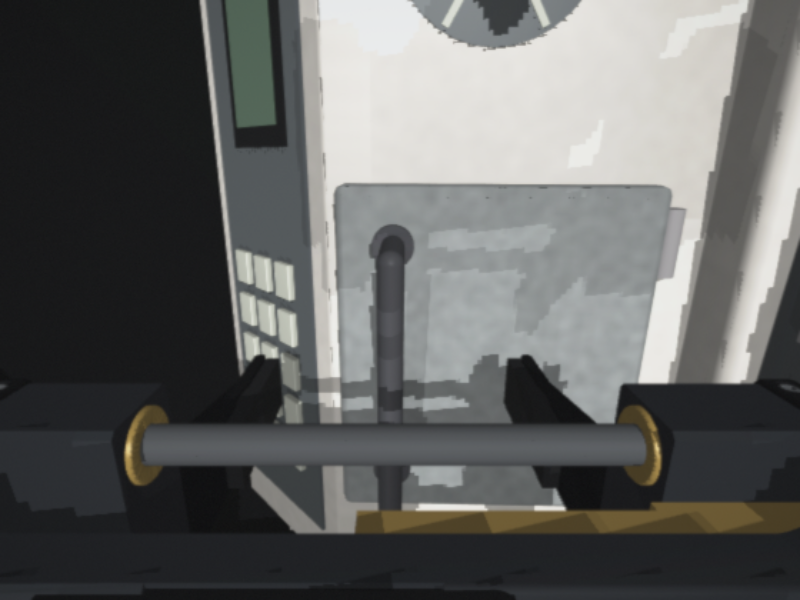

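The bar is at x≈391, between the jaws. Going down the last 16 mm, then closing.

```bash
python3 -m inch '[[[0.6,0,0.4,0,1],[0.6,0,0.2,0,1],[0.3,0,0,0,1],[0,0,0,0,0.5],[0,0,0,0,0.5],[0,0,0,0,0.4],[0,0,0,0,0.4],[0,0,0,0,0.3]]]' 20
python3 - <<'E'
from h import *
p=np.load('p.npy');W=world([(-60,-60,201)],p)
delta(W[0]+[0,0,-.008],p[2])
E
```

```text
time: 9.9
position: [0.5265, -0.0273, 0.196]
tool_rot: [-0.525, -0.471, 0.535, -0.464]
ft_force: [0.2, -0.6, -0.5]
grip_width: 0.0619
t 9.9 pos [ 0.5265 -0.0273  0.196 ] toolx [-0.018 -0.001 -1.   ] toolyaw -0.126 q [-0.261  0.454  1.704 -0.007  1.    -0.131] F [ 0.23 -0.62 -0.48] w 0.0619
shift cm [ 0.3  -0.27 -0.01] turn -0.0
```

```bash
python3 -m inch '[[[0.3,-0.15,0,0,0.1],[0,0,0,0,0.1],[0,0,0,0,0.1],[0,0,0,0,0.1],[0,0,0,0,0.1],[0,0,0,0,0.1],[0,0,0,0,0.1],[0,0,0,0,0]]]' 20; python3 -m inch '[[[0,0,0,0,0],[0,0,0,0,0],[0,0,0,0,0],[0,0,0,0,0]]]' 20
python3 - <<'E'
from h import *
p=np.load('p.npy');W=world([(-60,-60,201)],p)
delta(W[0]+[0,0,-.008],p[2])
o,M=state()
for d in range(0,61,6):
    a=np.radians(d);c,s=np.cos(a),np.sin(a)
    print(d,round((-115*c+49*s+115)/10,2),round((115*s+49*c-49)/10,2))
E
```

```text
time: 10.57
position: [0.5235, -0.0267, 0.193]
tool_rot: [-0.524, -0.472, 0.536, -0.463]
ft_force: [-3.5, -0.1, 4.4]
grip_width: 0.0095
time: 10.9
position: [0.5235, -0.0267, 0.1931]
tool_rot: [-0.525, -0.472, 0.536, -0.463]
ft_force: [-0.2, -0.6, 0.8]
grip_width: 0.0095
t 10.9 pos [ 0.5235 -0.0267  0.1931] toolx [-0.02  -0.001 -1.   ] toolyaw -0.125 q [-0.261  0.456  1.713 -0.008  0.993 -0.132] F [-0.22 -0.6   0.79] w 0.0095
shift cm [0.01 0.03 0.02] turn 0.001
0 0.0 0.0
6 0.58 1.18
12 1.27 2.28
18 2.08 3.31
24 2.99 4.25
30 3.99 5.09
36 5.08 5.82
42 6.23 6.44
48 7.45 6.92
54 8.7 7.28
60 9.99 7.51
```

Bar gripped (9.5 mm) at the expected place. Lifting along the arc in 3° rows.

```bash
python3 -m inch '[[[-0.59,0.27,0,0,0],[-0.59,0.31,0,0,0],[-0.55,0.33,0,0,0],[-0.55,0.36,0,0,0],[0,0,0,0,0],[0,0,0,0,0]]]' 20
cat >> h.py <<'E'
def lid():
    p=np.load('p.npy');o,M=state();g=o['position']-M[:,0]*.008
    c,s=np.cos(p[2]),np.sin(p[2]);d=g-[p[0],p[1],0];sx,sy=(c*d[0]+s*d[1])*1e3,(-s*d[0]+c*d[1])*1e3
    u,v=55-sx,g[2]*1e3-152;a=np.arctan2(v,u)-np.arctan2(49,115)
    print('lid deg',np.degrees(a).round(1),'r err',round(np.hypot(u,v)-125,1),'sy',round(sy,1),'F',o['ft_force'].round(1),'w',o['grip_width'],'toolx',M[:,0].round(3),'yaw',np.arctan2(M[1,1],M[0,1])-p[2],'tau',o['moment'].round(2))
    for t in map(np.radians,range(6,67,6)):
        b=t+np.arctan2(49,115);w=np.array([55-125*np.cos(b),-60,152+125*np.sin(b)])
        e=world([w],p)[0]-g
        if t>a and t<a+.4: print(round(np.degrees(t)),(M.T@e*100).round(2))
E
python3 -c "
from h import *
lid()"
```

```text
time: 11.4
position: [0.5354, -0.0283, 0.2158]
tool_rot: [-0.523, -0.474, 0.538, -0.461]
ft_force: [0.0, -0.8, -2.2]
grip_width: 0.0094
lid deg 11.8 r err 0.6 sy -59.9 F [ 0.  -0.8 -2.2] w 0.00936717199938487 toolx [-0.028 -0.    -1.   ] yaw 0.00048110953417263014 tau [-0.15  0.23 -0.07]
12 [-0.    0.08  0.01]
18 [-1.05  0.85  0.02]
24 [-2.02  1.74  0.02]
30 [-2.89  2.72  0.03]
```

```bash
python3 -m inch '[[[-0.53,0.42,0,0,0],[-0.52,0.42,0,0,0],[-0.49,0.44,0,0,0],[-0.48,0.45,0,0,0],[-0.44,0.48,0,0,0],[-0.43,0.5,0,0,0],[0,0,0,0,0],[0,0,0,0,0]]]' 20
python3 -c "
from h import *
lid()"
```

```text
time: 12.07
position: [0.5639, -0.032, 0.247]
tool_rot: [-0.521, -0.476, 0.539, -0.46]
ft_force: [-1.0, -0.1, -1.6]
grip_width: 0.0091
lid deg 31.1 r err 2.0 sy -60.0 F [-1.  -0.1 -1.6] w 0.00914397014995531 toolx [-0.034 -0.    -0.999] yaw 0.0008181709924192926 tau [-0.21  0.53 -0.03]
36 [-0.46  0.99  0.  ]
42 [-1.11  2.13  0.01]
48 [-1.64  3.32  0.01]
54 [-2.04  4.57  0.01]
```

```bash
python3 -m inch '[[[-0.23,0.5,0,0,0],[-0.23,0.5,0,0,0],[-0.32,0.56,0,0,0],[-0.32,0.57,0,0,0],[-0.27,0.59,0,0,0],[-0.26,0.6,0,0,0],[0,0,0,0,0],[0,0,0,0,0]]]' 25
python3 -c "
from h import *
lid()"
```

```text
time: 12.73
position: [0.5945, -0.036, 0.2647]
tool_rot: [-0.517, -0.479, 0.542, -0.457]
ft_force: [-2.9, 0.3, 1.1]
grip_width: 0.0089
lid deg 47.1 r err 3.2 sy -60.1 F [-2.9  0.3  1.1] w 0.00887528362846271 toolx [-0.047 -0.    -0.999] yaw 0.0016131255308832748 tau [-0.15  0.81 -0.03]
48 [ 0.23  0.29 -0.01]
54 [-0.19  1.53 -0.01]
60 [-0.48  2.81 -0.  ]
66 [-0.63  4.11 -0.  ]
```

Run:
```python
from h import *
a=camera('scene')[130:340,170:450,::-1];b=camera('wrist')[:,:,::-1]
cv2.imwrite('pics/s7.png',np.hstack([cv2.resize(a,(400,300)),cv2.resize(b,(400,300))]))
```

```text
(no output)
```

View pics/s7.png

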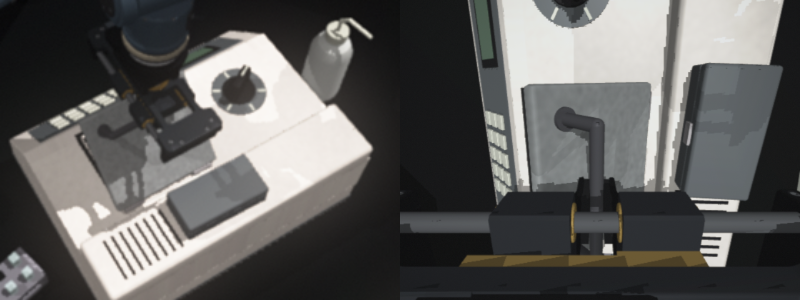

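The lid is up at roughly 45–50° with the bar still between the pads, and nothing else is disturbed. Continuing.

```bash
python3 -m inch '[[[0,0.5,0,0,0],[-0.05,0.5,0,0,0],[-0.1,0.5,0,0,0],[-0.1,0.5,0,0,0],[0,0,0,0,0],[0,0,0,0,0],[0,0,0,0,0]]]' 25
python3 -c "
from h import *
lid()"
```

```text
time: 13.42
position: [0.6143, -0.0387, 0.2704]
tool_rot: [-0.517, -0.478, 0.542, -0.458]
ft_force: [-3.2, -0.4, 3.8]
grip_width: 0.0094
lid deg 56.4 r err 3.5 sy -60.3 F [-3.2 -0.4  3.8] w 0.009406592643155336 toolx [-0.046 -0.001 -0.999] yaw 0.0017180581767012038 tau [-0.19  0.76 -0.02]
60 [ 0.19  0.84 -0.03]
66 [ 0.04  2.14 -0.02]
```

```bash
python3 -m inch '[[[0.05,0.4,0,0,0],[0.05,0.3,0,0,0],[0,0,0,0,0],[0,0,0,0,0],[0,0,0,0,0],[0,0,0,0,0]]]' 25
python3 - <<'E'
from h import *
lid()
a=camera('scene')[130:340,170:450,::-1];b=camera('wrist')[:,:,::-1]
cv2.imwrite('pics/s8.png',np.hstack([cv2.resize(a,(400,300)),cv2.resize(b,(400,300))]))
i=camera_info('wrist');p=np.load('p.npy')
for d in(50,55,60,65):
    t=np.radians(d);c,s=np.cos(t),np.sin(t)
    q=lambda u,v,y:(55-u*c+v*s,y,152+u*s+v*c)
    print(d,(proj(world([q(115,49,-5),q(140,14,20),q(0,14,20)],p),i)/1.4).round(0).tolist())
E
```

```text
time: 13.92
position: [0.6224, -0.0398, 0.2713]
tool_rot: [-0.518, -0.477, 0.541, -0.459]
ft_force: [-1.5, -1.3, 3.6]
grip_width: 0.0091
lid deg 60.1 r err 3.2 sy -60.3 F [-1.5 -1.3  3.6] w 0.00912047312725468 toolx [-0.042 -0.003 -0.999] yaw 0.001995587836093854 tau [-0.15  0.61  0.04]
66 [ 0.18  1.33 -0.03]
50 [[164.0, 123.0], [97.0, 83.0], [225.0, 81.0]]
55 [[180.0, 124.0], [109.0, 83.0], [225.0, 81.0]]
60 [[196.0, 125.0], [124.0, 84.0], [226.0, 81.0]]
65 [[213.0, 125.0], [141.0, 84.0], [226.0, 80.0]]
```

View pics/s8.png

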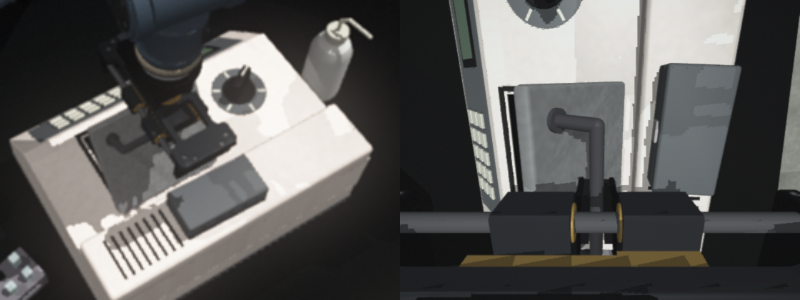

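Wrist view: the handle elbow is at x≈198 and the lid front edge at x≈118. The projections for 60° are 196 and 124, so the lid is at about 58–60°. Settling, then handing in.

```bash
python3 -m inch '[[[0,0,0,0,0],[0,0,0,0,0],[0,0,0,0,0],[0,0,0,0,0],[0,0,0,0,0],[0,0,0,0,0],[0,0,0,0,0],[0,0,0,0,0]]]' 25
python3 - <<'E'
from h import *
lid();o=robot.get_obs();print(o['joint_velocities'],o['time'])
robot.hand_in()
E
```

```text
time: 14.68
position: [0.6223, -0.0398, 0.2713]
tool_rot: [-0.518, -0.477, 0.541, -0.459]
ft_force: [-1.8, -0.4, 3.4]
grip_width: 0.009
lid deg 60.1 r err 3.2 sy -60.3 F [-1.8 -0.4  3.4] w 0.009035633820294469 toolx [-0.041 -0.003 -0.999] yaw 0.0019952094040495694 tau [-0.2   0.64 -0.05]
66 [ 0.18  1.34 -0.03]
[-0.00100882 -0.00072285 -0.00184508 -0.00127411  0.00023045 -0.00118443] 14.6833
the job is handed in; nothing more can be done
```

I turned the changer knob one click clockwise with the lid shut and let go of it. Then I lifted the lid by its bar handle to about 60° and handed the job in at 14.7 s, still holding it with a 25 N grip.

- **Knob:** after release the wrist picture showed the pointer exactly on its next mark. I did not check it again from close by after lifting the lid.
- **Lid angle:** the measured arm pose gives 60.1°. In the picture, the handle position reads about 60° and the lid's front edge about 58°, all within tolerance.
- **Steadiness:** the arm was still over the last 0.67 s, and the bar was still gripped, with the fingers 9 mm apart.
- **Bystanders:** the wash bottle and the case on the housing showed no visible movement in the last pictures. The rack was only partly in view and the beaker was not in the last pictures. Nothing touched either of them as far as I could tell.
- **Disagreement:** the grip point sits about 3 mm outside the handle's computed arc, and the tool is tilted about 2.4°. The likely causes are the bar sliding slightly in the pads and error in the estimated instrument pose.

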